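Close the balance's draught shield and tare

TASK

The empty beaker is already on the balance pan. With the fingertips, push the balance's top pane and its left side door fully shut without slamming them, and once both are shut press the long tare key below the display all the way down and let it come back up. Nothing is to be picked up: the beaker stays standing where it is on the pan, and the other things stay where they are.

Things in the scene. Friction and masses are not known exactly. Their poses are not given: they have to be found in the camera images.
- balance: white balance with glass draught shield, fixed, 250 (x) x 190 (y) x 200 mm high; origin on the bench under it, x from its front (keys, toward robot) to its back, y to its left. Glass chamber x -41 to 110, y -90 to 90 mm; front and right panes fixed shut, top pane and left door slide. Pan top 84 mm up at x 24. Key panel x -138 to -40 slopes from 44 mm up (front) to 70 mm up.
- top_slide (a joint): how far the top pane is open, m: 0 = fully shut, 0.075 = fully open. It slides in level guides along the balance's x axis and opens to the back (+x), where it overhangs; it shuts toward the front (-x). About 1.2 N of friction, stays where it is left; the rubber end stop gives about 1 mm under 3 N.
- top_pull (a point): the top pane's black finger pull: a wedge 60 mm long (along y), 22 mm above the glass, at the pane's middle near its front edge. Its upright face looks to the back (+x) and takes the finger; its front slopes. Point: mid length on that face, 11 mm above the glass, 207 mm above the bench; x = -8 mm of the balance when shut. Flat glass behind; rails beyond |y| 75 mm are 4 mm higher. Axes as balance.
- side_door (a joint): how far the left side door is open, m: 0 = fully shut, 0.075 = fully open. It slides along the balance's x axis and opens to the back (+x); it shuts toward the front (-x). About 1.2 N of friction, stays where it is left; the rubber end stop gives about 1 mm under 3 N.
- side_pull (a point): the left door's black finger pull: a wedge standing out 28 mm to the left (+y) of the door, 140 to 196 mm above the bench. Upright face looks to the back (+x) and takes the finger; front slopes. Point: on that face, 14 mm out from the glass, 168 mm up; x = -8 mm of the balance when shut. Door glass at y 84 to 88 mm; guide rail (188 to 200 mm up) to y 88. Axes as balance.
- tare_key (a joint): how far the tare key is pressed, m: 0 = up, 0.004 = fully down. Sprung: about 1 N to start, 4.5 N fully down; comes back by itself.
- key_top (a point): centre of the top of the long grey tare key (16 mm by 60 mm, long side along the balance's y) on the sloping panel in front of the display; it stands 6 mm out of the panel, 73 mm in front of the glass. Its z axis is the panel's normal (15 degrees from vertical, leaning to the front); the key moves along it. The small round keys at its ends do not move.
- beaker: empty clear 250 ml beaker, 72 mm across, 90 mm high, standing loose on the pan inside the shield; origin at the centre of its underside. Not to be disturbed.
- bottle_3: small tan reagent bottle, 30 mm across, 57 mm high, loose on the bench to the left of the balance's front; origin at the centre of its underside. Bystander.
- bottle_1: white reagent bottle with blue cap, 36 mm across, 78 mm high, to the right. Origin under its centre. Bystander.
- bottle_2: white reagent bottle with red cap, 36 mm across, 78 mm high, to the right. Origin under its centre. Bystander.
- hex_stopper: translucent plastic screw stopper, 42 x 48 x 42 mm, to the right. Origin under its centre. Bystander.
- petri_dish: petri dish, 93 mm across, 15 mm high, to the left. Origin under its centre. Bystander.
- tweezers: steel tweezers, 124 mm long, to the left. Origin under the centre. Bystander.
- timer: white lab timer, 66 x 66 x 19 mm, to the left. Origin under its centre. Bystander.
- wash_bottle: wash bottle with red cap and spout, 195 mm high, to the far left. Origin under its centre. Bystander.

How it is judged:
By the outcome, as a careful person would: the job done as asked, in the order asked, and still so for the second after the job is handed in, with the robot touching nothing.
It also fails if it takes over 51 s, if anything falls off the work surface, if the arm or the gripper's body presses on something with over 40 N, if the wrist force passes 120 N, or if a joint passes its speed limit or range.

ROBOT

A 6-joint arm with a two-finger parallel gripper is mounted at the origin on a cart in front of the work surface, level with it; the furniture and walls round the work are solid. World frame = base frame: x ahead of the robot, y to its left, z up, the work surface at z = 0. Lengths are in mm, angles in degrees, forces in N, time in s.
With the tool pointing down it reaches from about 350 to 850 mm from the base axis. Payload 8.1 kg.
Tool frame: the origin (TCP) lies midway between the tips of the shut fingers; the grasp point (between the pads) lies 19 mm behind it; x points along the fingers, y is the direction in which the jaws open and shut, and the axes are right-handed (so a half turn about x gives the same grasp; the last joint's range is limited). The gripper opens to 85 mm and grips with 20 to 120 N. Pads are 22 mm wide; open, the fingers measure 114 mm over their backs; the gripper's body (76 mm by 85 mm) begins 54 mm behind the grasp point. The pads swing forward as they close: fully open they stand 13 mm farther back than shut.
Start: joints at [-78.977, 7.471, 85.268, -0, 87.261, -4.893], TCP at [164.565, -576.995, 231.292] pointing down, gripper open.
Joint ranges: [-169.43, 169.43], [-51.17, 129.36], [1.28, 143.12], [-76.62, 256.62], [0, 156.53], [-152.29, 152.29]. Speed limits (degrees/s): [136.94, 136.94, 159.86, 180, 180, 180].

INTERFACE

Orientations are given as [roll, pitch, yaw] about the fixed x, y, z axes, in that order (R = Rz(yaw) Ry(pitch) Rx(roll)).
In Python, from bench import r gives the robot as it stands.
- The arm moves only by the tool move_arm, never from a script. Its argument "deltas" is a list of rows, each a list of 2 entries, a list of its own where there are three numbers: the shift along the tool's x, y, z in mm, then the turn about the tool's x in degrees. A call has 1 to 12 rows; each row is the pose to reach, as a shift and turn from the pose measured when the call began, along the tool's axes at that moment; what a row does not reach only later rows make up. A row lasts 1/8 s, in which the tool goes at most 62.5 mm and 10.7 degrees, less where a joint would pass 70% of its speed; a pose out of reach is approached as far as the arm can. A call with a gripper value outside its range is refused whole. "jaw" is the opening, from -1 (shut) to 1 (fully open), set as the call begins (left out, the last holds). The fingers move at their own pace and stop on an object; "squeeze" is the grip in N (left out, the last holds). Time passes only in rows, so rows that repeat a pose let the fingers close. It gives the time, the measured TCP pose, the force and the opening at its end, in the units of the state.
- r.sense(): the state, without advancing time (a new reading comes with each control period).
- r.snapshot(name): name is "side" or "top" or "wrist"; returns (picture, depth): 400x640x3 uint8, red, green, blue; 400x640 float32, mm along the optical axis (not along the pixel's ray), 0 where there is no reading.
- r.get_calibration(name): a dict with "fovy" (degrees; the focal length in pixels is half the picture's height over the tangent of half this angle, whatever the lens; pixels are square), "cx", "cy" (the principal point, pixels), "position" and "attitude" of the camera in the world; the wrist camera has in their place "tool_from_camera" (4x4, takes a point from camera to tool coordinates, whose origin is the TCP and whose axes are the tool frame's). Camera axes: x right, y down, z forward; pixel columns grow to the right and rows downward; lengths in mm; the calibration is good to about 2 mm. A picture is of the moment at which its call begins: read the wrist's pose just before it. get_calibration takes no time and is no camera call.
- r.hand_in(): hands the job in, once; it reports no verdict.
The state is a dict: "time": time; "joint_pos": joint angles; "qd": joint speeds; "joint_efforts": joint torques, N m; "tool_pos": TCP position; "tcp_rot": TCP orientation; "ft_force": force on the tool from outside, world axes, zero at the start; "wrist_torque": the same for the moment, N m; "finger_gap": finger opening in mm.
Only numpy, scipy, OpenCV 4.12 (cv2) and the standard library are available. Lean on these libraries where they do the work, as an engineer would, in place of code of your own. Each camera call takes 0.05 s, during which the arm holds its last target. There are 200 camera calls.

## Working session

There is one attempt and no reset: what is moved stays moved. The work goes in short steps, Python scripts to look and compute and a tool call to move; the robot and the scene stay as the last step left them, time stands still between calls to the robot, and variables do not carry over. Pictures are saved under pics/ and viewed, about 8 in all and at most 12, crops included, and the job is handed in when it is done.

Besides the shell and the picture viewer there is one more tool, called by a JSON object that holds its "api" and its "payload". move_arm: Moves the arm, as the interface text tells. Its arguments: {"type":"object","properties":{"deltas":{"type":"array","items":{"type":"array"}},"jaw":{"type":"number"},"squeeze":{"type":"number"}},"required":["deltas"]}

```bash
mkdir -p pics; ls
cat > h.py <<'E'
import numpy as np,cv2
from scipy.spatial.transform import Rotation as R
from bench import r
def K(c): f=200/np.tan(np.radians(c['fovy']/2)); return f,c['cx'],c['cy']
E
python3 - <<'E'
from h import *
s=r.sense();print(s)
for n in("side","top","wrist"):
    print(n,r.get_calibration(n))
for n in("side","top"):
    p,d=r.snapshot(n); np.savez(''+n,p=p,d=d); cv2.imwrite(f'pics/{n}0.png',p[:,:,::-1])
E
```

```text
pics
{'time': 0.0, 'joint_pos': array([-7.89757128e+01,  7.51494821e+00,  8.53306892e+01,  3.32260660e-04,
        8.72613404e+01, -4.89276546e+00]), 'qd': array([0.00472723, 0.04978773, 0.03193769, 0.05339419, 0.08062867,
       0.02234276]), 'joint_efforts': array([ 1.06488151e-03, -5.69399178e+01, -5.00550091e+01, -3.34838860e-04,
        1.45219118e-02, -1.20096999e-05]), 'tool_pos': array([ 164.46661552, -576.43835036,  230.23258749]), 'tcp_rot': array([-95.07049962,  89.89302169, 100.84653684]), 'ft_force': array([-0.42062406,  0.43827615,  0.61747037]), 'wrist_torque': array([-0.0302696 ,  0.03004824,  0.01685666]), 'finger_gap': 85.27095249194069}
side {'fovy': 42.437681669056815, 'cx': 323.83972311292047, 'cy': 199.12275304058983, 'position': array([-54.41706553, 910.60030202, 891.34620813]), 'attitude': array([-1.22770898e+02, -4.12957716e-02, -1.48170794e+02])}
top {'fovy': 43.32220910140391, 'cx': 314.2635383595393, 'cy': 213.04832732747718, 'position': array([ 243.61744598,  -62.44652453, 1692.67227239]), 'attitude': array([-1.67999122e+02, -3.10341523e-02, -9.24750861e+01])}
wrist {'fovy': 58.761684346796095, 'cx': 319.9482026195909, 'cy': 197.9564107329022, 'tool_from_camera': array([[ 3.95771130e-04, -3.19726687e-01,  9.47509730e-01,
        -1.41901682e+02],
       [ 9.99995994e-01, -2.52917832e-03, -1.27113771e-03,
        -4.47769146e-01],
       [ 2.80283771e-03,  9.47506437e-01,  3.19724405e-01,
        -8.27426689e+01],
       [ 0.00000000e+00,  0.00000000e+00,  0.00000000e+00,
         1.00000000e+00]])}
```

View pics/side0.png

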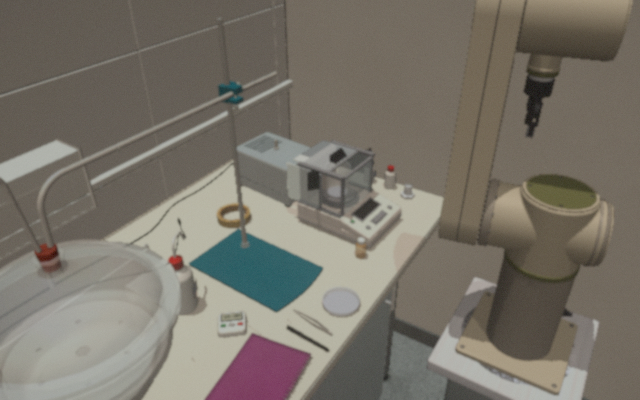

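View pics/top0.png

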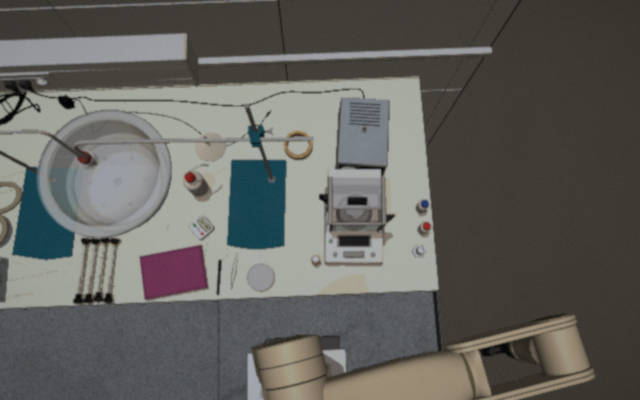

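```bash
cat >> h.py <<'E'
def ray(n,u,v):
    c=r.get_calibration(n)if n!='wrist' else None
    f,cx,cy=K(c); A=R.from_euler('xyz',c['attitude'],degrees=True).as_matrix()
    return c['position'],A@np.array([(u-cx)/f,(v-cy)/f,1])
def onz(n,u,v,z):
    p,d=ray(n,u,v); return p+d*(z-p[2])/d[2]
def dep(n,u,v,D):
    p,d=ray(n,u,v); return p+d*D[int(v),int(u)]
E
python3 - <<'E'
from h import *
a=np.load('top.npz')['p'];b=np.load('side.npz')['p']
c=cv2.resize(a[160:272,312:432],None,fx=5,fy=5,interpolation=cv2.INTER_CUBIC)
d=cv2.resize(b[130:265,280:420],None,fx=4.2,fy=4.2,interpolation=cv2.INTER_CUBIC)
cv2.imwrite('pics/c1.png',c[:,:,::-1]);cv2.imwrite('pics/c2.png',d[:,:,::-1])
D=np.load('top.npz')['d']
for u,v,z in [(326,262,44),(382,262,44),(353,254,55),(316,260,57),(384,172,200),(330,172,200)]:print(u,v,onz('top',u,v,z).round(),dep('top',u,v,D).round())
E
```

```text
326 262 [ 428. -110.   44.] [ 428. -110.   47.]
382 262 [ 420. -293.   44.] [ 421. -295.   35.]
353 254 [ 449. -199.   55.] [ 448. -198.   61.]
316 260 [435. -77.  57.] [435. -77.  57.]
384 172 [ 681. -297.  200.] [ 718. -318.   72.]
330 172 [ 688. -131.  200.] [ 747. -140.    0.]
```

View pics/c1.png

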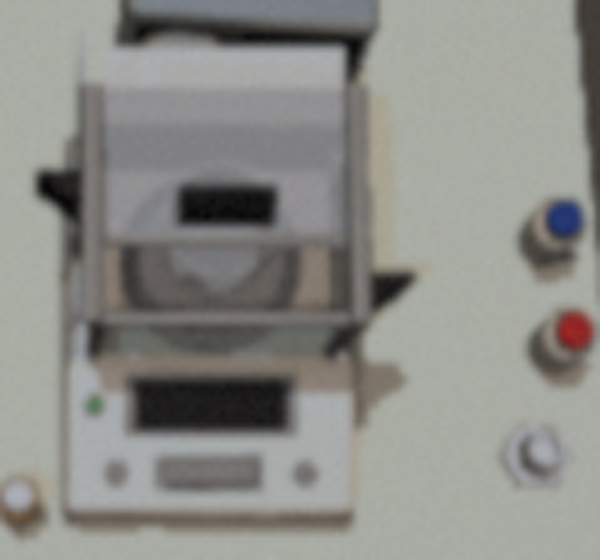

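View pics/c2.png

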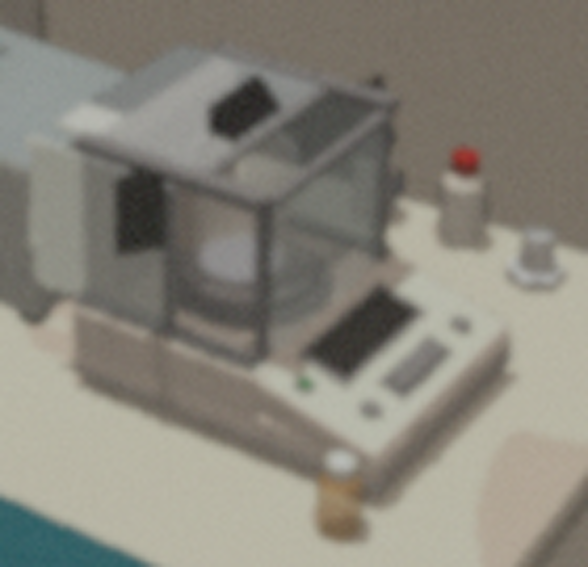

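Run:
```python
from h import *
D=np.load('top.npz')['d'];DS=np.load('side.npz')['d']
T=lambda X,Y,z:(lambda u,v:print('top',(X,Y),onz('top',u,v,z).round(1),dep('top',u,v,D).round(1)))(312+X/5-.4,160+Y/5-.4)
S=lambda X,Y,z:(lambda u,v:print('side',(X,Y),onz('side',u,v,z).round(1),dep('side',u,v,DS).round(1)))(280+X/4.2-.4,130+Y/4.2-.4)
print('key');T(209,472,56);S(417,367,56)
print('round keys');T(117,472,52);T(305,473,52);S(371,410,52);S(460,325,52)
print('front top rail corners');T(85,318,200);T(368,318,200);S(262,203,200);S(395,102,200)
print('toppull back edge');T(181,186,218);T(275,188,218);S(212,115,218);S(258,78,218)
print('sidepull tip back top');T(38,173,196);S(118,178,196)
print('front corners');T(66,512,44);T(352,520,44)
```

```text
key
top (209, 472) [ 449.  -200.2   56. ] [ 448.4 -199.7   61.2]
side (417, 367) [ 447.1 -195.2   56. ] [ 447.2 -195.4   55.8]
round keys
top (117, 472) [ 452.1 -140.3   52. ] [ 451.9 -140.2   54. ]
top (305, 473) [ 446.2 -263.3   52. ] [ 445.5 -262.6   57.2]
side (371, 410) [ 452.8 -139.8   52. ] [ 454.5 -143.3   49.2]
side (460, 325) [ 447.2 -262.7   52. ] [ 449.1 -267.2   48.7]
front top rail corners
top (85, 318) [ 527.4 -118.8  200. ] [ 552.2 -123.7   69.7]
top (368, 318) [ 520.1 -289.5  200. ] [ 520.1 -289.5  199.7]
side (262, 203) [ 525.4 -115.6  200. ] [ 527.6 -119.5  197.4]
side (395, 102) [ 516.7 -281.6  200. ] [ 519.2 -286.9  196.9]
toppull back edge
top (181, 186) [ 602.4 -180.   218. ] [ 607.6 -181.6  196.9]
top (275, 188) [ 598.8 -236.5  218. ] [ 606.7 -240.4  185.2]
side (212, 115) [ 595.8 -170.5  218. ] [ 599.5 -176.7  214.2]
side (258, 78) [ 596.8 -232.5  218. ] [ 601.4 -240.5  213.3]
sidepull tip back top
top (38, 173) [619.8 -94.7 196. ] [670.2 -99.   -4.9]
side (118, 178) [623.9 -99.9 196. ] [ 640.3 -124.3  179.2]
front corners
top (66, 512) [ 428.3 -105.9   44. ] [ 433.  -107.     1.9]
top (352, 520) [ 414.9 -293.    44. ] [ 419.6 -299.2   -0.9]
```

```bash
cat >> h.py <<'E'
O=np.array([562.9,-204.7,0]);PSI=-2.75
B=R.from_euler('z',PSI,degrees=True).as_matrix()
def tool():
    s=r.sense(); return s,R.from_euler('xyz',s['tcp_rot'],degrees=True).as_matrix()
def goto(bx,by,z,ax=None):
    s,M=tool(); t=O+B@np.array([bx,by,0]);t[2]=z
    print('t',round(s['time'],2),'F',s['ft_force'].round(2),'gap',round(s['finger_gap'],1),'tcp_b',(B.T@(s['tool_pos']-O)).round(1))
    print('target',t.round(1),'delta tool',(M.T@(t-s['tool_pos'])).round(1))
    print('tool in balance axes\n',(B.T@M).round(3))
E
python3 - <<'E'
from h import *
goto(75,0,270)
D=np.load('top.npz')['d'];DS=np.load('side.npz')['d']
for u,v in [(310,139),(300,139),(270,141),(257,130),(250,110)]:print(u,v,dep('top',u,v,D).round())
for u,v in [(274,75),(265,79),(222,22),(228,60),(238,150)]:print(u,v,dep('side',u,v,DS).round())
E
```

```text
t 0.1 F [ 0.74  0.5  -0.23] gap 84.9 tcp_b [-380.1 -390.5  230.4]
target [ 637.8 -208.3  270. ] delta tool [ -39.2 -224.4 -556.2]
tool in balance axes
 [[-0.     0.32  -0.947]
 [ 0.002 -0.947 -0.32 ]
 [-1.    -0.002 -0.   ]]
310 139 [698. -72. 468.]
300 139 [700. -46. 466.]
270 141 [699.  31. 462.]
257 130 [727.  63. 472.]
250 110 [724.  65. 604.]
274 75 [700. -72. 461.]
265 79 [701. -38. 461.]
222 22 [723.  68. 615.]
228 60 [1101. -351.  356.]
238 150 [ 943. -183.  139.]
```

Run:
```python
from h import *
DS=np.load('side.npz')['d'];D=np.load('top.npz')['d']
for u,v in [(540,5),(560,5),(580,5),(600,5),(615,20),(560,25),(580,40),(600,50),(545,55),(545,65),(540,85),(535,100),(530,125)]:print('S',u,v,dep('side',u,v,DS).round())
for u,v in [(490,350),(500,350),(510,350),(530,350),(540,345),(555,345),(565,345),(575,345),(585,375),(560,320),(560,330),(560,360),(560,370)]:print('T',u,v,dep('top',u,v,D).round())
```

```text
S 540 5 [101.  25. 712.]
S 560 5 [ 73.  16. 714.]
S 580 5 [ 46.   8. 716.]
S 600 5 [ 20.   3. 718.]
S 615 20 [ -6.   9. 700.]
S 560 25 [ 65.  24. 687.]
S 580 40 [ 33.  16. 666.]
S 600 50 [  2.   3. 653.]
S 545 55 [ 82.  -8. 629.]
S 545 65 [ 155. -541.  451.]
S 540 85 [ 155. -542.  395.]
S 535 100 [ 159. -540.  352.]
S 530 125 [ 151. -503.  293.]
T 490 350 [ 148. -513.  347.]
T 500 350 [ 147. -539.  346.]
T 510 350 [ 152. -535.  427.]
T 530 350 [ 159. -533.  550.]
T 540 345 [ 173. -530.  610.]
T 555 345 [ 173. -551.  633.]
T 565 345 [ 172. -568.  639.]
T 575 345 [ 172. -587.  643.]
T 585 375 [ 113. -598.  644.]
T 560 320 [ 222. -564.  643.]
T 560 330 [ 202. -563.  639.]
T 560 360 [ 143. -557.  634.]
T 560 370 [ 124. -554.  634.]
```

{"api": "move_arm", "payload": {"deltas": [[[-15,-10,-25],-3],[[-30,-30,-75],-9],[[-45,-50,-125],-15],[[-55,-72,-180],-22],[[-60,-95,-235],-29],[[-60,-117,-290],-36],[[-60,-139,-345],-42],[[-60,-161,-400],-48],[[-60,-183,-455],-54],[[-60,-204,-506],-58],[[-60,-218,-540],-60],[[-60,-224,-556],-60]], "jaw": -1, "squeeze": 40}}

```text
time: 1.6
tool_pos: [638.7, -207.0, 289.7]
tcp_rot: [-129.8, 89.8, 126.2]
ft_force: [-0.1, -0.2, -0.3]
finger_gap: 0.1
```

```bash
python3 -c "
from h import *
goto(75,0,290);print(r.sense()['joint_pos'].round(1))"
```

```text
t 1.6 F [-0.15 -0.24 -0.29] gap 0.1 tcp_b [ 75.8   1.4 289.7]
target [ 637.8 -208.3  290. ] delta tool [-0.3 -0.5  1.5]
tool in balance axes
 [[-0.002  0.981 -0.195]
 [ 0.002 -0.195 -0.981]
 [-1.    -0.002 -0.002]]
[-22.4  17.9  67.2   0.1  95.   -8.4]
```

{"api": "move_arm", "payload": {"deltas": [[[0,0,0],-10],[[0,0,0],-20],[[0,0,0],-30],[[0,0,0],-40],[[0,0,0],-50],[[0,0,0],-60],[[0,0,0],-70],[[0,0,0],-80],[[0,0,0],-90],[[0,0,0],-98],[[0,0,0],-101],[[0,0,0],-101.3]]}}

```text
time: 3.1
tool_pos: [638.1, -207.9, 289.6]
tcp_rot: [138.4, 89.8, 135.6]
ft_force: [0.5, 0.8, -0.2]
finger_gap: -0.1
```

```bash
cat >> h.py <<'E'
def wpt(u,v,z,s,M):
    c=r.get_calibration('wrist');f,cx,cy=K(c);T=np.array(c['tool_from_camera'])
    d=M@T[:3,:3]@np.array([(u-cx)/f,(v-cy)/f,1]);p=s['tool_pos']+M@T[:3,3]
    return B.T@(p+d*(z-p[2])/d[2]-O)
E
python3 -c "
from h import *
import pickle
goto(62,0,203);s,M=tool();print(s['joint_pos'].round(1))
p,d=r.snapshot('wrist');pickle.dump((s,M,d),open('w1.pkl','wb'));cv2.imwrite('pics/w1.png',p[:,:,::-1])"
```

```text
t 3.1 F [ 0.47  0.82 -0.18] gap -0.1 tcp_b [ 75.2   0.4 289.6]
target [ 624.8 -207.7  203. ] delta tool [ 86.6  -0.6 -13. ]
tool in balance axes
 [[-0.002  0.001  1.   ]
 [ 0.002  1.    -0.001]
 [-1.     0.002 -0.002]]
[-2.250e+01  1.790e+01  6.730e+01  1.000e-01  9.500e+01 -1.097e+02]
```

View pics/w1.png

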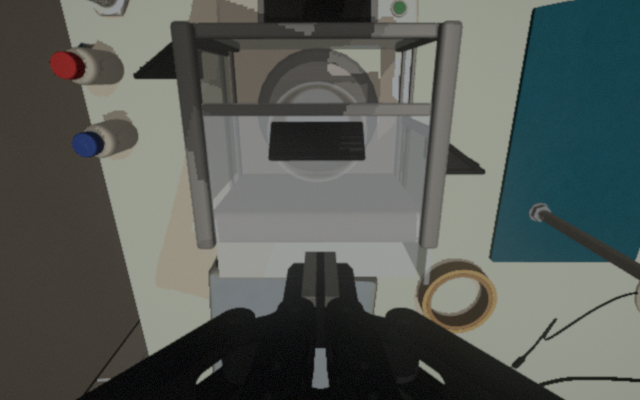

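```bash
python3 -c "
from h import *
import pickle
s,M,d=pickle.load(open('w1.pkl','rb'))
for n,u,v,z in [('top L',271,160,218),('top R',364,160,218),('pane front',320,109,196),('side tip',484,173,196),('side root',448,173,196),('rail front L',188,27,200),('rail front R',450,27,200),('rail back',205,243,200),('rail back',430,243,200)]: print(n,wpt(u,v,z,s,M).round(1))"
```

```text
top L [ 40.4 -28.9 218. ]
top R [ 40.6  28.1 218. ]
pane front [ 11.9   1.3 196. ]
side tip [ 54.9 113.4 196. ]
side root [ 54.8  88.7 196. ]
rail front L [-36.  -76.7 200. ]
rail front R [-35.5  78.5 200. ]
rail back [104.8 -81.6 200. ]
rail back [105.6  80.  200. ]
```

{"api": "move_arm", "payload": {"deltas": [[[10,0,-5],0],[[30,0,-12],0],[[50,0,-15],0],[[66,0,-15],0],[[78,0,-15],0],[[84,0,-15],0],[[86,0,-15],0],[[86,0,-15],0]]}}

```text
time: 4.15
tool_pos: [623.3, -206.9, 204.2]
tcp_rot: [128.9, 89.9, 126.1]
ft_force: [-0.7, -0.0, 0.1]
finger_gap: 0.3
```

{"api": "move_arm", "payload": {"deltas": [[[0,0,-2],0],[[0,0,-4],0],[[0,0,-6],0],[[0,0,-8],0],[[0,0,-10],0],[[0,0,-12],0],[[0,0,-14],0],[[0,0,-16],0]]}}

```text
time: 5.15
tool_pos: [607.3, -206.2, 204.3]
tcp_rot: [125.8, 89.9, 123.0]
ft_force: [1.3, 0.2, 0.0]
finger_gap: -0.2
```

```bash
python3 -c "
from h import *
goto(3,0,203)"
```

```text
t 5.15 F [1.26 0.18 0.03] gap -0.2 tcp_b [ 44.4   0.7 204.3]
target [ 565.9 -204.8  203. ] delta tool [  1.3  -0.7 -41.4]
tool in balance axes
 [[-0.001  0.001  1.   ]
 [ 0.002  1.    -0.001]
 [-1.     0.002 -0.001]]
```

{"api": "move_arm", "payload": {"deltas": [[[0,0,-3],0],[[0,0,-6],0],[[0,0,-9],0],[[0,0,-12],0],[[0,0,-15],0],[[0,0,-18],0],[[0,0,-21],0],[[0,0,-24],0],[[0,0,-27],0],[[0,0,-30],0],[[0,0,-32],0],[[0,0,-34],0]]}}

```text
time: 6.65
tool_pos: [573.2, -204.5, 204.3]
tcp_rot: [126.3, 89.9, 123.5]
ft_force: [1.5, -0.6, -1.0]
finger_gap: -0.4
```

{"api": "move_arm", "payload": {"deltas": [[[0,0,-1],0],[[0,0,-2],0],[[0,0,-3],0],[[0,0,-4],0]]}}

```text
time: 7.15
tool_pos: [569.1, -204.3, 204.3]
tcp_rot: [127.2, 89.9, 124.4]
ft_force: [1.6, 0.0, -0.8]
finger_gap: 0.1
```

{"api": "move_arm", "payload": {"deltas": [[[0,0,-0.7],0],[[0,0,-1.4],0],[[0,0,-2],0]]}}

```text
time: 7.52
tool_pos: [567.1, -204.2, 204.3]
tcp_rot: [126.3, 89.9, 123.5]
ft_force: [0.5, -0.8, -0.9]
finger_gap: 0.3
```

{"api": "move_arm", "payload": {"deltas": [[[0,0,-0.5],0],[[0,0,-1],0]]}}

```text
time: 7.78
tool_pos: [566.8, -204.2, 204.4]
tcp_rot: [79.6, 89.9, 76.8]
ft_force: [5.9, -1.2, -3.0]
finger_gap: -0.2
```

{"api": "move_arm", "payload": {"deltas": [[[0,0,0],0],[[0,0,0],0]]}}

```text
time: 8.02
tool_pos: [566.8, -204.2, 204.4]
tcp_rot: [75.3, 89.9, 72.5]
ft_force: [3.5, -1.3, -0.9]
finger_gap: 0.2
```

{"api": "move_arm", "payload": {"deltas": [[[0,0,1],0],[[0,0,3],0],[[0,0,7],0],[[0,0,12],0],[[-15,0,14],0],[[-40,0,14],0],[[-65,0,14],0],[[-82,0,14],0],[[-86,0,14],0]]}}

```text
time: 9.15
tool_pos: [581.5, -205.3, 292.5]
tcp_rot: [10.9, 89.8, 8.1]
ft_force: [0.2, 0.7, -0.7]
finger_gap: -0.0
```

```bash
python3 -c "
from h import *
goto(75,107,290)
p,d=r.snapshot('wrist')
cv2.imwrite('pics/w2.png',p[:,:,::-1])"
```

```text
t 9.15 F [ 0.23  0.69 -0.73] gap -0.0 tcp_b [ 18.6   0.3 292.5]
target [ 642.9 -101.4  290. ] delta tool [  2.7 106.7  56.3]
tool in balance axes
 [[ 0.003  0.001  1.   ]
 [ 0.001  1.    -0.001]
 [-1.     0.001  0.003]]
```

View pics/w2.png

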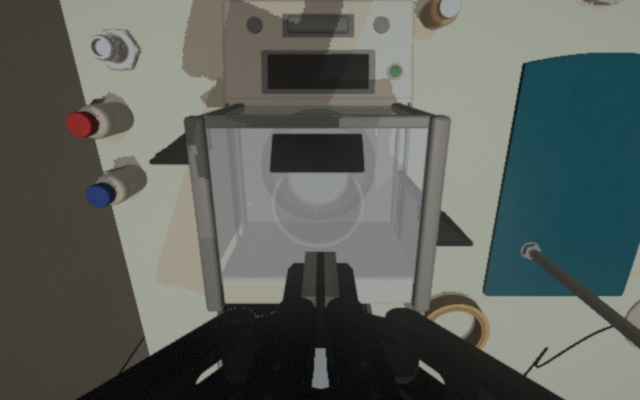

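```bash
python3 -c "
from h import *
s,M=tool()
for n,u,v,z in [('top L',271,171,218),('top R',363,171,218),('side tip',471,243,196),('side root',442,243,196),('key',318,24,56),('key L',255,25,52),('key R',382,25,52)]: print(n,wpt(u,v,z,s,M).round(1))
goto(71,107,182)"
```

```text
top L [ -8.7 -29.6 218. ]
top R [ -8.5  27.9 218. ]
side tip [ 52.2 112.3 196. ]
side root [ 52.1  90.9 196. ]
key [-112.6   -0.3   56. ]
key L [-112.4  -61.6   52. ]
key R [-112.   62.   52.]
t 9.2 F [-0.43 -0.66 -0.06] gap 0.2 tcp_b [ 18.3   0.4 291.8]
target [ 639.  -101.2  182. ] delta tool [110.  106.5  52.4]
tool in balance axes
 [[ 0.002  0.001  1.   ]
 [ 0.001  1.    -0.001]
 [-1.     0.001  0.002]]
```

{"api": "move_arm", "payload": {"deltas": [[[0,10,5],0],[[0,30,15],0],[[0,60,30],0],[[0,85,42],0],[[0,100,50],0],[[0,106,53],0],[[0,107,53],0],[[0,107,53],0]]}}

```text
time: 10.2
tool_pos: [639.1, -101.6, 292.0]
tcp_rot: [20.9, 89.9, 18.0]
ft_force: [-0.9, -0.0, -0.4]
finger_gap: -0.3
```

{"api": "move_arm", "payload": {"deltas": [[[10,0,0],0],[[25,0,0],0],[[42,0,0],0],[[58,0,0],0],[[72,0,0],0],[[84,0,0],0],[[94,0,0],0],[[102,0,0],0],[[107,0,0],0],[[110,0,0],0]]}}

```text
time: 11.45
tool_pos: [639.4, -101.5, 181.9]
tcp_rot: [17.7, 89.9, 14.8]
ft_force: [-0.2, 0.1, 0.4]
finger_gap: -0.2
```

{"api": "move_arm", "payload": {"deltas": [[[0,0,-2],0],[[0,0,-4],0],[[0,0,-6],0],[[0,0,-8],0],[[0,0,-10],0],[[0,0,-12],0]]}}

```text
time: 12.2
tool_pos: [627.5, -101.0, 182.1]
tcp_rot: [13.1, 89.8, 10.3]
ft_force: [1.5, -0.4, 1.2]
finger_gap: 0.2
```

```bash
python3 -c "
from h import *
goto(3,107,175)"
```

```text
t 12.2 F [ 1.46 -0.41  1.16] gap 0.2 tcp_b [ 59.5 106.7 182.1]
target [571. -98. 175.] delta tool [  7.    0.2 -56.6]
tool in balance axes
 [[ 0.003  0.002  1.   ]
 [ 0.001  1.    -0.002]
 [-1.     0.001  0.003]]
```

{"api": "move_arm", "payload": {"deltas": [[[0,0,-3],0],[[0,0,-6],0],[[0,0,-9.5],0],[[0,0,-13],0],[[0,0,-17],0],[[0,0,-21],0],[[0,0,-25],0],[[0,0,-29],0],[[0,0,-33],0],[[0,0,-37],0],[[0,0,-40],0],[[0,0,-42],0]]}}

```text
time: 13.7
tool_pos: [585.3, -98.9, 182.0]
tcp_rot: [13.0, 89.8, 10.1]
ft_force: [1.7, -0.9, 0.9]
finger_gap: -0.1
```

{"api": "move_arm", "payload": {"deltas": [[[0,0,-2],0],[[0,0,-4],0],[[0,0,-6],0],[[0,0,-7.5],0],[[0,0,-8.5],0],[[0,0,-9.5],0]]}}

```text
time: 14.45
tool_pos: [575.8, -98.4, 182.0]
tcp_rot: [12.7, 89.8, 9.8]
ft_force: [0.2, -0.2, 0.7]
finger_gap: 0.2
```

```bash
python3 -c "
from h import *
goto(3.5,107,182)"
```

```text
t 14.45 F [ 0.2  -0.24  0.69] gap 0.2 tcp_b [  7.8 106.8 182. ]
target [571.5 -98.  182. ] delta tool [-0.   0.2 -4.3]
tool in balance axes
 [[ 0.003  0.002  1.   ]
 [ 0.001  1.    -0.002]
 [-1.     0.001  0.003]]
```

{"api": "move_arm", "payload": {"deltas": [[[0,0,-0.7],0],[[0,0,-1.4],0],[[0,0,-2.1],0],[[0,0,-2.8],0]]}}

```text
time: 14.95
tool_pos: [573.0, -98.3, 182.0]
tcp_rot: [12.4, 89.8, 9.5]
ft_force: [0.5, -0.8, 0.7]
finger_gap: 0.2
```

{"api": "move_arm", "payload": {"deltas": [[[0,0,-0.5],0],[[0,0,-1],0]]}}

```text
time: 15.2
tool_pos: [571.9, -98.2, 182.0]
tcp_rot: [12.4, 89.8, 9.5]
ft_force: [-0.1, -1.3, 1.0]
finger_gap: -0.1
```

{"api": "move_arm", "payload": {"deltas": [[[0,0,-0.5],0],[[0,0,-1],0]]}}

```text
time: 15.45
tool_pos: [571.8, -98.2, 182.1]
tcp_rot: [6.6, 89.7, 3.7]
ft_force: [7.2, -1.1, -3.8]
finger_gap: -0.3
```

{"api": "move_arm", "payload": {"deltas": [[[0,0,-0.5],0],[[0,0,-1],0]]}}

```text
time: 15.7
tool_pos: [571.8, -98.2, 182.1]
tcp_rot: [3.4, 89.6, 0.5]
ft_force: [9.6, -1.3, -3.8]
finger_gap: -0.2
```

{"api": "move_arm", "payload": {"deltas": [[[0,0,2],0],[[0,0,4],0],[[0,0,8],0],[[0,0,13],0],[[-15,0,15],0],[[-40,0,15],0],[[-65,0,15],0],[[-88,0,15],0],[[-97,0,15],0],[[-100,0,15],0]]}}

```text
time: 16.95
tool_pos: [586.3, -99.0, 283.0]
tcp_rot: [1.4, 89.5, -1.5]
ft_force: [0.7, -0.2, -0.3]
finger_gap: 0.1
```

```bash
python3 -c "
from h import *
goto(-117,0,80)
s,M=tool()
import pickle
p,d=r.snapshot('wrist');pickle.dump((s,M,d),open('w3.pkl','wb'))
cv2.imwrite('pics/w3.png',p[:,:,::-1])"
```

```text
t 16.95 F [ 0.7  -0.23 -0.27] gap 0.1 tcp_b [ 18.3 106.7 283. ]
target [ 446.  -199.1   80. ] delta tool [ 201.9 -106.9 -136.8]
tool in balance axes
 [[ 0.008  0.001  1.   ]
 [ 0.     1.    -0.001]
 [-1.     0.     0.008]]
```

View pics/w3.png

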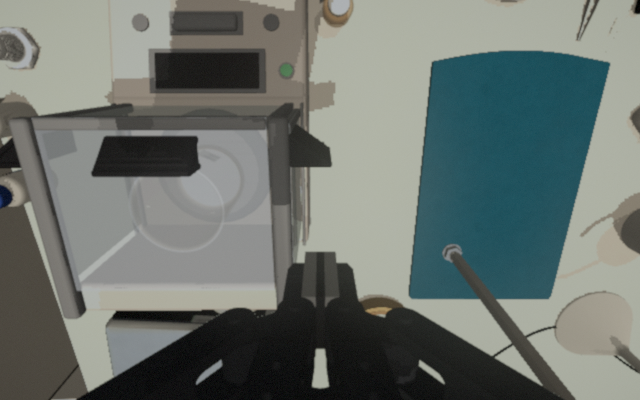

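```bash
python3 -c "
from h import *
import pickle
s,M,d=pickle.load(open('w3.pkl','rb'))
for n,u,v,z in [('top crest',93,175,218),('top crest',192,175,218),('side tip',330,165,196),('side root',292,165,196),('key',207,22,56)]: print(n,wpt(u,v,z,s,M).round(1))"
```

```text
top crest [ -8.7 -29.1 218. ]
top crest [ -8.4  30.3 218. ]
side tip [ -8.8 113.8 196. ]
side root [ -8.9  88.8 196. ]
key [-112.1    2.    56. ]
```

{"api": "move_arm", "payload": {"deltas": [[[0,-8,-10],0],[[0,-25,-32],0],[[0,-50,-64],0],[[0,-75,-96],0],[[0,-95,-121],0],[[0,-105,-134],0],[[0,-107,-137],0],[[0,-107,-137],0]]}}

```text
time: 18.0
tool_pos: [444.2, -198.8, 281.4]
tcp_rot: [5.3, 89.6, 2.4]
ft_force: [0.4, -0.8, -0.2]
finger_gap: 0.0
```

```bash
python3 -c "
from h import *
goto(-117,0,80)"
```

```text
t 18.0 F [ 0.39 -0.78 -0.23] gap 0.0 tcp_b [-1.188e+02  2.000e-01  2.814e+02]
target [ 446.  -199.1   80. ] delta tool [201.4  -0.3   0.3]
tool in balance axes
 [[ 0.008  0.002  1.   ]
 [ 0.001  1.    -0.002]
 [-1.     0.001  0.008]]
```

{"api": "move_arm", "payload": {"deltas": [[[10,0,0],0],[[30,0,0],0],[[60,0,0.5],0],[[92,0,0.5],0],[[124,0,0.5],0],[[152,0,0.5],0],[[175,0,0.5],0],[[192,0,0.5],0],[[203,0,0.5],0],[[210,0,0.5],0],[[214,0,0.5],0],[[214,0,0.5],0]]}}

```text
time: 19.5
tool_pos: [446.6, -198.9, 67.6]
tcp_rot: [3.6, 89.5, 0.8]
ft_force: [-0.2, 0.2, 0.8]
finger_gap: -0.2
```

{"api": "move_arm", "payload": {"deltas": [[[1,0,0],0],[[2,0,0],0],[[3,0,0],0],[[4,0,0],0],[[5,0,0],0],[[6,0,0],0],[[7,0,0],0]]}}

```text
time: 20.38
tool_pos: [446.6, -198.9, 60.6]
tcp_rot: [3.6, 89.5, 0.8]
ft_force: [-0.1, 1.1, -0.1]
finger_gap: 0.2
```

```bash
python3 -c "
from h import *
goto(-116.5,0,56)"
```

```text
t 20.38 F [-0.09  1.08 -0.1 ] gap 0.2 tcp_b [-116.4    0.2   60.6]
target [ 446.5 -199.1   56. ] delta tool [ 4.6 -0.2 -0.1]
tool in balance axes
 [[ 0.008  0.001  1.   ]
 [ 0.     1.    -0.001]
 [-1.     0.001  0.008]]
```

{"api": "move_arm", "payload": {"deltas": [[[0.7,0,0],0],[[1.4,0,0],0],[[2,0,0],0]]}}

```text
time: 20.75
tool_pos: [446.6, -198.9, 58.5]
tcp_rot: [3.8, 89.5, 1.0]
ft_force: [-0.6, 0.4, -0.8]
finger_gap: -0.1
```

{"api": "move_arm", "payload": {"deltas": [[[0.7,0,0],0],[[1.4,0,0.2],0],[[2,0,0.4],0]]}}

```text
time: 21.12
tool_pos: [447.0, -198.9, 56.5]
tcp_rot: [3.8, 89.6, 1.0]
ft_force: [-0.7, 0.7, 1.1]
finger_gap: -0.1
```

{"api": "move_arm", "payload": {"deltas": [[[0.7,0,0.2],0],[[1.4,0,0.4],0],[[2,0,0.5],0]]}}

```text
time: 21.5
tool_pos: [447.6, -199.0, 54.6]
tcp_rot: [3.5, 89.5, 0.7]
ft_force: [-1.1, 0.5, 3.7]
finger_gap: 0.0
```

{"api": "move_arm", "payload": {"deltas": [[[0.5,0,0.1],0],[[1,0,0.3],0]]}}

```text
time: 21.75
tool_pos: [447.8, -199.0, 53.6]
tcp_rot: [3.5, 89.6, 0.7]
ft_force: [-2.5, 0.7, 5.1]
finger_gap: -0.1
```

{"api": "move_arm", "payload": {"deltas": [[[0.5,0,0.1],0],[[0.8,0,0.2],0]]}}

```text
time: 22.0
tool_pos: [448.0, -199.1, 53.4]
tcp_rot: [3.3, 89.6, 0.5]
ft_force: [-5.4, 1.9, 11.3]
finger_gap: 0.1
```

{"api": "move_arm", "payload": {"deltas": [[[0.5,0,0.1],0],[[0.8,0,0.2],0]]}}

```text
time: 22.25
tool_pos: [448.0, -199.1, 53.3]
tcp_rot: [3.7, 89.6, 0.9]
ft_force: [-8.4, 2.7, 14.7]
finger_gap: 0.5
```

{"api": "move_arm", "payload": {"deltas": [[[0,0,0],0],[[-1,0,-0.3],0],[[-2,0,-0.6],0],[[-4,0,-1],0],[[-7,0,-1],0],[[-15,0,-1],0],[[-35,0,-1],0],[[-65,0,-1],0],[[-95,0,-1],0],[[-115,0,-1],0],[[-125,0,-1],0],[[-125,0,-1],0]]}}

```text
time: 23.75
tool_pos: [446.6, -199.3, 178.9]
tcp_rot: [-0.9, 89.5, -3.8]
ft_force: [-0.2, 0.6, 0.0]
finger_gap: -0.1
```

```bash
python3 -c "
from h import *
goto(-150,-100,280)
s,M=tool();S,_=r.snapshot('side')
c=cv2.resize(S[130:265,280:420],None,fx=4.2,fy=4.2,interpolation=cv2.INTER_CUBIC)
p,d=r.snapshot('wrist')
print(r.sense()['joint_pos'])
cv2.imwrite('pics/f.png',c[:,:,::-1]);cv2.imwrite('pics/w4.png',p[:,:,::-1])"
```

```text
t 23.75 F [-0.19  0.57  0.03] gap -0.1 tcp_b [-1.164e+02 -1.000e-01  1.789e+02]
target [ 408.3 -297.4  280. ] delta tool [-101.4  -99.9  -32.6]
tool in balance axes
 [[ 0.008  0.001  1.   ]
 [-0.     1.    -0.001]
 [-1.    -0.     0.008]]
[ -30.20964831   -8.58391437  106.89476181    0.20871026   81.43203193
 -117.41362875]
```

View pics/f.png

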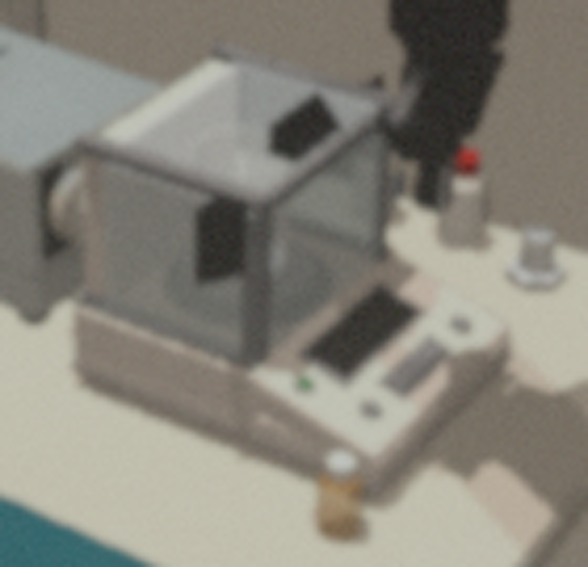

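View pics/w4.png

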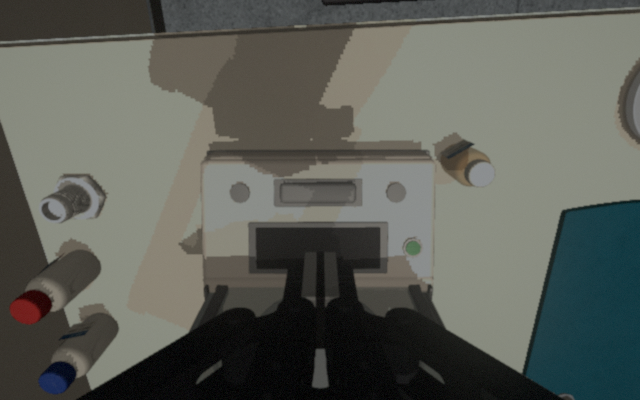

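The side view shows both pulls at the front and the shield closed: the top pull is at about (303,127) and the side pull at about (220,240). The wrist view shows the tare key standing up at (318,192), and the bottles have not moved. The arm is clear of everything, so I'm handing in.

```bash
python3 -c "
from h import *
print(r.hand_in())"
```

```text
the job is handed in; nothing more can be done
None
```

I pushed the top pane and then the left side door shut with the closed fingertips. I then pressed the tare key all the way down and let it back up. I handed in at about 24 s of the 51 s allowed.

- **Top pane:** I pushed it at about 25 mm/s, then 4–8 mm/s near the end, until it met the end stop at about 6 N. Its pull then measured x −8.6 mm of the balance; shut is −8 mm.
- **Side door:** I pushed it at up to about 32 mm/s, slowing to 4–6 mm/s at the end, and it met the end stop at about 7–10 N. Its pull measured x −8.8 mm.
- **Tare key:** The push force rose from about 1 N to 5 N over roughly 4 mm. It then went stiff, reaching 11–15 N upward (about 17 N in all), so the key was at the bottom. In the last wrist picture it stands up again.
- **Other things:** The beaker stood on the pan in the wrist picture taken after both pushes. I compared it only by eye. The tan bottle, the red- and blue-capped bottles and the stopper look unmoved. I did not look again at the things farther left, but the arm never went near them.

No check failed or disagreed. The pull readings are within the 2 mm camera calibration, and after release the force was back to noise.

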